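# Unpile the tape and label rolls and load each on its unwinder

### The arm

A 7-joint arm with a two-finger parallel gripper is mounted at the origin on a cart in front of the work surface, level with it; the furniture and walls round the work are solid. World frame = base frame: x ahead of the robot, y to its left, z up, the work surface at z = 0. Lengths are in mm, angles in rad, forces in N, time in s.
With the tool pointing down it reaches from about 425 to 950 mm from the base axis. Payload 16.7 kg.
Tool frame: the origin (TCP) lies midway between the tips of the shut fingers; the grasp point (between the pads) lies 19 mm behind it; z points along the fingers, y is the line along which they close (so a half turn about z gives the same grasp; the last joint's range is limited). The gripper opens to 94 mm and grips with 3 to 60 N. Pads are 16 mm wide; open, the fingers measure 119 mm over their backs; the gripper's body (75 mm by 177 mm) begins 78 mm behind the grasp point.
Start: joints at [1.058, 0.426, 0.074, 1.606, -0.034, 1.111, -0.067], TCP at [240.151, -630.793, 184.667] pointing down, gripper open.
Joint ranges: [-2.85, 2.85], [-0.5, 2.14], [-1.23, 1.37], [0.21, 2.46], [-1.02, 4.16], [0.16, 2.05], [-2.73, 2.73]. Speed limits (rad/s): [1.89, 1.89, 2.39, 2.39, 3.01, 3.01, 3.01].

### API

Orientations are given as a unit quaternion [x, y, z, w].
In Python, from station import state, grab_frame, get_calibration, hand_in gives the robot as it stands.
- The arm moves only by the shell command python3 -m handwheel 'ROWS' [OPENING] [FORCE]. ROWS is a JSON object of lists of equal length, an entry for each row: "translation": the shift along the tool's x, y, z in units of 30 mm (1.0 is 30 mm), a list of three; "dr": the turn, a rotation vector about the tool's x, y, z in units of 5 degrees (1.0 is 5 degrees), a list of three. In form: {"translation": [[tx, ty, tz], ...], "dr": [[ax, ay, az], ...]}. A call has 1 to 8 rows; each row shifts and turns the commanded pose from where the row before left it, along the tool's axes as they then stand; what a row does not reach is not made up. A row lasts 1/8 s, in which the tool goes at most 62.5 mm and 10.7 degrees, less where a joint would pass 70% of its speed; a pose out of reach is approached as far as the arm can. A call is refused whole if a number of a shift passes 1 or a number of a turn 1, either way. A call with a gripper value outside its range is refused whole. OPENING is the opening, from 0 (shut) to 1 (fully open), set as the call begins (- or left out, the last holds). The fingers move at their own pace and stop on an object; FORCE is the grip in N (left out, the last holds). Time passes only in rows, so rows that do not move let the fingers close. It gives the time, the measured TCP pose, the force, the opening and the grip force at its end, in the units of the state.
- state(): the state, without advancing time (a new reading comes with each control period).
- grab_frame(name): name is "side" or "top" or "wrist"; returns the picture (384x512x3 uint8, red, green, blue); there is no depth.
- get_calibration(name): a dict with "fovy" (degrees; the focal length in pixels is half the picture's height over the tangent of half this angle, whatever the lens; pixels are square), "cx", "cy" (the principal point, pixels), "eye" and "attitude" of the camera in the world. Camera axes: x right, y down, z forward; pixel columns grow to the right and rows downward; lengths in mm; the calibration is good to about 2 mm. A picture is of the moment at which its call begins: read the wrist's pose just before it. get_calibration takes no time and is no camera call; for the wrist camera it gives the pose at the moment of the call.
- hand_in(): hands the job in; it is judged then, once.
The state is a dict: "time": time; "joint_pos": joint angles; "qvel": joint speeds; "tau": joint torques, N m; "tcp_pos": TCP position; "orientation": TCP orientation; "contact_force": force on the tool from outside, world axes, zero at the start; "ft_torque": the same for the moment, N m; "opening": opening from 0.0 (shut) to 1.0 (fully open); "gripper_force": force on a finger pad.
Only numpy, scipy, OpenCV 4.12 (cv2) and the standard library are available. Lean on these libraries where they do the work, as an engineer would, in place of code of your own. Each camera call takes 0.05 s, during which the arm holds its last target. There are 200 camera calls.

### The job

The rolls for the packing shift came from the store in one pile. Take the pile apart and load every roll on the unwinder whose hub suits its core (the largest hub that goes into it), lying flat on the platter, without tipping any roll over. Leave the pencil where it lies.

Things in the scene. Friction and masses are not known exactly. Their poses are not given: they have to be found in the camera images.
- ticket_roll: top of the pile: the smallest roll, white tickets on a cardboard core, 46 mm outside, core hole 19 mm (wall about 13 mm), 26 mm high, about 50 g; grip it across the outside. It suits the 13 mm hub. Origin: centre of its underside, z up along the core
- label_roll: second from the top: white paper label roll on a cardboard core, 66 mm outside, core hole 30 mm (wall about 18 mm), 34 mm high, about 90 g; grip it across the outside, or by the wall with one finger in the core. It suits the 22 mm hub. Origin: centre of its underside, z up along the core
- paper_tape: third from the top: brown paper tape on a cardboard core, 90 mm outside, core hole 50 mm (wall about 20 mm), 40 mm high, about 150 g; grip it by the wall, one finger in the core. It suits the 41 mm hub. Origin: centre of its underside, z up along the core
- packing_tape: bottom of the pile: the largest roll, cream packing tape on a cardboard core, 104 mm outside, core hole 74 mm (wall about 15 mm), 48 mm high, about 160 g; grip it by the wall, one finger in the core. It suits the 62 mm hub. Origin: centre of its underside, z up along the core
- unwinder_13: roll unwinder, fixed: dark foot 120 mm across, bright idle-turning platter 112 mm across with its top 16 mm above the table, black core hub 13 mm in diameter (thinnest of the four) standing 14 mm above the platter, top edge chamfered 4 mm. White guide roller 13 mm thick, 56 mm tall, 70 mm from the axis. Origin: on the hub axis at table height, z up, x towards the guide roller
- unwinder_22: roll unwinder, fixed: dark foot 120 mm across, bright idle-turning platter 112 mm across with its top 16 mm above the table, black core hub 22 mm in diameter (second thinnest of the four) standing 16 mm above the platter, top edge chamfered 4 mm. White guide roller 13 mm thick, 56 mm tall, 70 mm from the axis. Origin: on the hub axis at table height, z up, x towards the guide roller
- unwinder_41: roll unwinder, fixed: dark foot 120 mm across, bright idle-turning platter 112 mm across with its top 16 mm above the table, black core hub 41 mm in diameter (second thickest of the four) standing 18 mm above the platter, top edge chamfered 4 mm. White guide roller 13 mm thick, 56 mm tall, 70 mm from the axis. Origin: on the hub axis at table height, z up, x towards the guide roller
- unwinder_62: roll unwinder, fixed: dark foot 120 mm across, bright idle-turning platter 112 mm across with its top 16 mm above the table, black core hub 62 mm in diameter (thickest of the four) standing 22 mm above the platter, top edge chamfered 4 mm. White guide roller 13 mm thick, 56 mm tall, 70 mm from the axis. Origin: on the hub axis at table height, z up, x towards the guide roller
- pencil: bystander: yellow pencil, 164 mm long, 8 mm thick, lying loose on the table. Origin: centre of its underside
Things that resemble listed ones, but are neither listed nor needed, are in the scene too. What is shaped like the label_roll but black is not meant.

How it is judged (in metres and radians):
At the end, for the whole second after the job is handed in: Each of the four rolls lies at rest over the hub that suits its core: its centre within 9 mm of the hub's axis, its underside on the platter (within 4 mm) and tilted less than 0.08 rad (horizontal distance between ticket_roll and unwinder_13 below 0.009 m and z of ticket_roll in the frame of unwinder_13 between 0.013 and 0.02 m and angle between each of ticket_roll, label_roll, paper_tape, packing_tape's own z axis and vertical below 0.08 rad and linear speed of each of ticket_roll, label_roll, paper_tape, packing_tape below 0.02 m/s and angular speed of each of ticket_roll, label_roll, paper_tape, packing_tape below 0.2 rad/s and horizontal distance between label_roll and unwinder_22 below 0.009 m and z of label_roll in the frame of unwinder_22 between 0.013 and 0.02 m and horizontal distance between paper_tape and unwinder_41 below 0.009 m and z of paper_tape in the frame of unwinder_41 between 0.013 and 0.02 m and horizontal distance between packing_tape and unwinder_62 below 0.009 m and z of packing_tape in the frame of unwinder_62 between 0.013 and 0.02 m); the robot touches nothing.
It fails at once if a roll is tipped by more than 0.7 rad (angle between any of ticket_roll, label_roll, paper_tape, packing_tape's own z axis and vertical above 0.7 rad).
It fails at once if the pencil moved more than 30 mm (distance of pencil from where it was at the start of the episode above 0.03 m).
It also fails if it takes over 112 s, if anything falls off the work surface, if the arm or the gripper's body presses on something with over 40 N, if the wrist force passes 120 N, or if a joint passes its speed limit or range.

## Working session

There is one attempt and no reset: what is moved stays moved. The work goes in short steps, Python scripts to look and compute and a shell command to move; the robot and the scene stay as the last step left them, time stands still between calls to the robot, and variables do not carry over. Pictures are saved under pics/ and viewed, at most 14 in all, crops included, and the job is handed in when it is done.

```bash
mkdir -p pics; ls; python3 - <<'E'
from station import *
import cv2
print(state())
for n in("top","side","wrist"):
    c=get_calibration(n);print(n,c)
    cv2.imwrite(f"pics/{n}0.png",grab_frame(n)[:,:,::-1])
E
```

```text
pics
{'time': 0.0, 'joint_pos': array([ 1.05749739,  0.42672683,  0.0738556 ,  1.60659689, -0.03408986,
        1.11079275, -0.06709338]), 'qvel': array([ 0.00084947, -0.00134919, -0.00022063,  0.00017475,  0.00028112,
       -0.00148483, -0.00082977]), 'tau': array([-8.14438154e-04, -9.35809135e+01,  3.66604932e+00, -4.54192543e+01,
       -4.88912081e-02,  2.03616387e-02,  2.07789440e-04]), 'tcp_pos': array([ 239.98371486, -630.40841853,  183.98369346]), 'orientation': array([ 9.83503877e-01,  1.80885941e-01, -1.65160017e-04, -6.10234741e-04]), 'contact_force': array([ 0.28166176, -0.34432811, -0.55914429]), 'ft_torque': array([-0.03169803,  0.03315017,  0.07041348]), 'gripper_force': 0.0, 'opening': 0.999053286251034}
top {'fovy': 57.84387324582306, 'cx': 252.4306501637535, 'cy': 191.03996694979446, 'eye': array([ 450.59591326,   28.50882903, 1047.11844978]), 'attitude': array([ 0.70709321, -0.70457315,  0.03231673, -0.05051234])}
side {'fovy': 52.596133040827084, 'cx': 259.2801400689456, 'cy': 183.5546222273374, 'eye': array([176.53688607, 726.89428977, 567.34973063]), 'attitude': array([-0.23653434,  0.83032997, -0.48559654,  0.13711183])}
wrist {'fovy': 69.21565559535179, 'cx': 258.28809481336015, 'cy': 194.8754846209271, 'eye': array([ 316.89949062, -602.05048639,  384.77378314]), 'attitude': array([ 0.81553513, -0.56112837, -0.08043707,  0.11647864])}
```

View pics/top0.png

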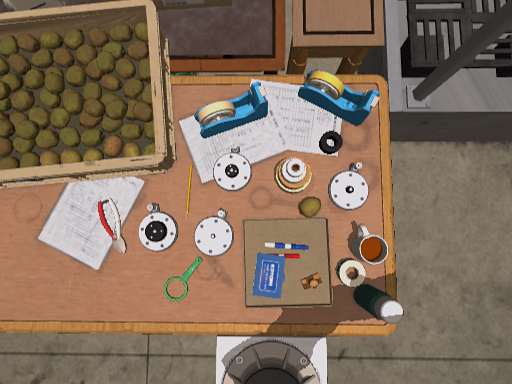

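View pics/side0.png

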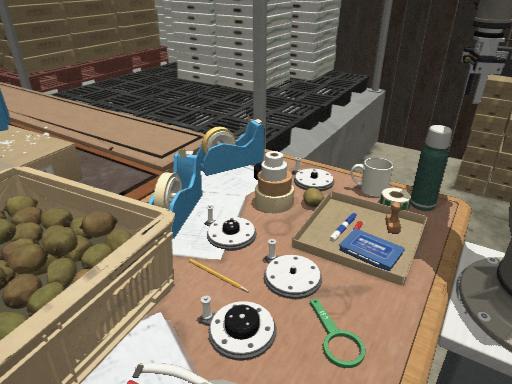

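The top view shows the pile at (293,175), with platters at (157,231) thick hub, (213,236) thin, (232,171) and (349,189). The pencil is at (189,190), the black decoy at (331,142), and another decoy roll at (351,272).

```bash
cat > h.py <<'E'
import numpy as np, cv2
from scipy.spatial.transform import Rotation as R
from station import *
def ray(c,u,v):
    f=192/np.tan(np.radians(c['fovy']/2))
    d=R.from_quat(c['attitude']).apply([(u-c['cx'])/f,(v-c['cy'])/f,1.]); return c['eye'],d
def pt(c,u,v,z):
    e,d=ray(c,u,v); return (e+d*(z-e[2])/d[2])
def proj(c,p):
    f=192/np.tan(np.radians(c['fovy']/2))
    q=R.from_quat(c['attitude']).inv().apply(np.asarray(p,float)-c['eye']); return c['cx']+f*q[...,0]/q[...,2],c['cy']+f*q[...,1]/q[...,2]
E
python3 - <<'E'
from h import *
im=cv2.imread('pics/top0.png');c=get_calibration('top')
hsv=cv2.cvtColor(im,cv2.COLOR_BGR2HSV)
tiles=[]
for n,(u,v) in dict(a=(157,231),b=(213,236),c=(232,171),d=(349,189)).items():
    m=((hsv[...,2]>185)&(hsv[...,1]<50)).astype(np.uint8)
    w=np.zeros_like(m);cv2.circle(w,(u,v),24,1,-1);m&=w
    m=cv2.morphologyEx(m,cv2.MORPH_OPEN,np.ones((7,7),np.uint8)) if n!='a' else cv2.morphologyEx(m,cv2.MORPH_OPEN,np.ones((3,3),np.uint8))
    cs,_=cv2.findContours(m,cv2.RETR_EXTERNAL,cv2.CHAIN_APPROX_NONE);k=max(cs,key=cv2.contourArea)
    (x,y),ax,_=cv2.fitEllipse(cv2.convexHull(k)); p=pt(c,x,y,16)
    d=(hsv[...,2]<70).astype(np.uint8);w[:]=0;cv2.circle(w,(int(x),int(y)),15,1,-1);d&=w
    N,l,s,ce=cv2.connectedComponentsWithStats(d);j=1+np.argmax(s[1:,4])
    print(n,x,y,ax,p.round(1),'hub',ce[j],s[j,4],pt(c,*ce[j],30).round(1), 'dia',2*np.sqrt(s[j,4]/np.pi)*1030/347)
    tiles.append(cv2.resize(im[v-30:v+30,u-30:u+30],(260,260),interpolation=3))
t2=[cv2.resize(im[145:205,263:323],(260,260),interpolation=3),cv2.resize(im[160:220,160:220],(260,260),interpolation=3)]
cv2.imwrite('pics/t1.png',np.vstack([np.hstack(tiles[:3]),np.hstack([tiles[3]]+t2)]))
s=cv2.imread('pics/side0.png');cv2.imwrite('pics/s1.png',cv2.resize(s[140:260,200:340],(700,600),interpolation=3))
E
```

```text
a 161.37550354003906 228.58489990234375 (26.259321212768555, 34.426063537597656) [459.1 325.4  16. ] hub [156.58053691 230.45302013] 298 [453.5 335.4  30. ] dia 57.819048613064545
b 212.96197509765625 236.10302734375 (36.5300178527832, 36.82380676269531) [437.8 171.3  16. ] hub [214.  235.5] 2 [439.7 166.3  30. ] dia 4.736721023786463
c 237.32876586914062 170.4165496826172 (24.43602180480957, 31.7335205078125) [634.5 101.2  16. ] hub [231.52941176 170.50980392] 102 [631.7 117.5  30. ] dia 33.826954177345236
d 348.896484375 189.70663452148438 (35.67517852783203, 37.279205322265625) [ 576.6 -231.1   16. ] hub [348.85714286 189.46428571] 28 [ 575.6 -227.5   30. ] dia 17.723187207738047
```

View pics/t1.png

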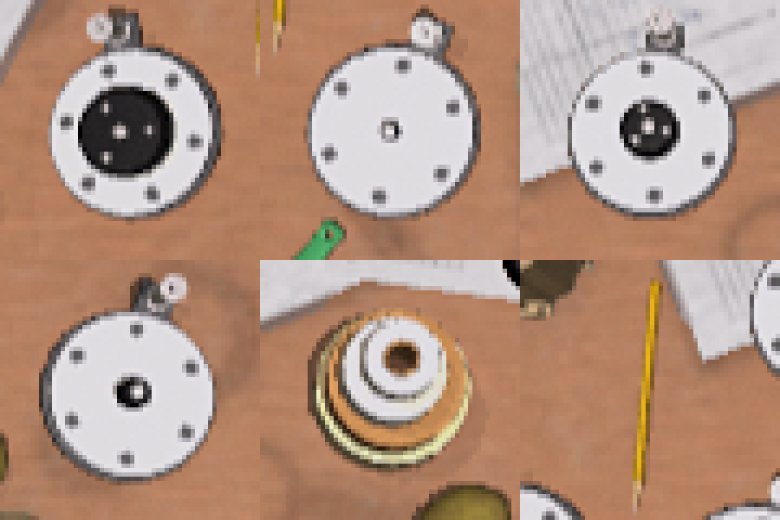

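View pics/s1.png

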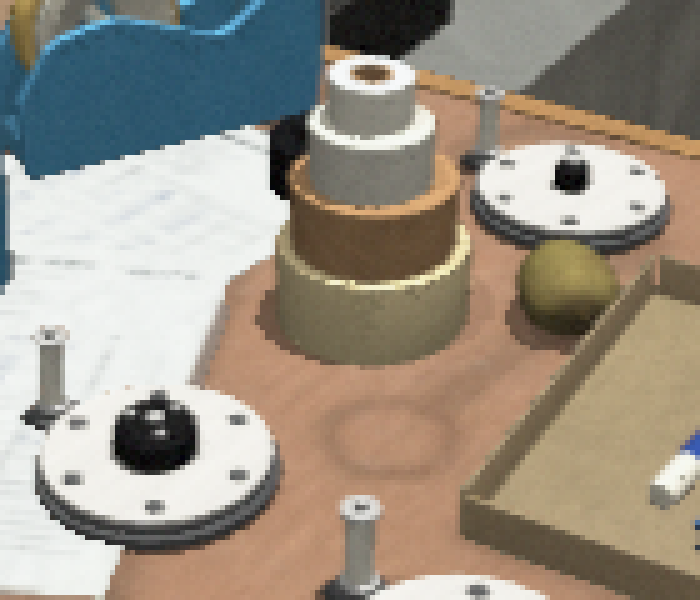

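Hub assignment by thickness: a is the 62 mm hub, b the 13, c the 41 and d the 22. The pile is upright with the tiers slightly offset. Next I'll compute refined centres.

```bash
python3 - <<'E'
from h import *
im=cv2.imread('pics/top0.png');c=get_calibration('top')
hsv=cv2.cvtColor(im,cv2.COLOR_BGR2HSV).astype(int)
for n,(u,v) in dict(a62=(157,231),b13=(213,236),c41=(232,171),d22=(349,189)).items():
    m=((hsv[...,2]>185)&(hsv[...,1]<50)).astype(np.uint8)
    cv2.circle(m,(u,v),13,1,-1)
    w=np.zeros_like(m);cv2.circle(w,(u,v),24,1,-1);m&=w
    m=cv2.morphologyEx(m,cv2.MORPH_OPEN,cv2.getStructuringElement(2,(19,19)))
    cs,_=cv2.findContours(m,0,1);k=max(cs,key=cv2.contourArea);M=cv2.moments(m,True)
    (x,y),ax,_=cv2.fitEllipse(cv2.convexHull(k)); print(n,x,y,np.round(ax,1),pt(c,x,y,16).round(1),'mom',pt(c,M['m10']/M['m00'],M['m01']/M['m00'],16).round(1))
    # roller
y,x=np.mgrid[:384,:512]
h=(hsv[...,1]>90)&(np.hypot(x-295.3,y-167.6)<5); print('ticket hole',x[h].mean(),y[h].mean(),h.sum(),pt(c,x[h].mean(),y[h].mean(),148).round(1))
# expected tier rims drawn from the ticket centre
p=pt(c,x[h].mean(),y[h].mean(),148)
tile=cv2.resize(im[145:205,263:323],(600,600),interpolation=3)
for r,z in((23,148),(33,122),(45,88),(52,48)):
    a=np.linspace(0,6.28,100);U,V=proj(c,np.c_[p[0]+r*np.cos(a),p[1]+r*np.sin(a),0*a+z])
    cv2.polylines(tile,[np.c_[(U-263+.5)*10,(V-145+.5)*10].astype(int)],True,(255,0,255))
cv2.imwrite('pics/t2.png',tile)
E
```

```text
a62 156.50331115722656 230.99758911132812 [27.5 28.5] [451.9 339.8  16. ] mom [451.9 339.8  16. ]
b13 212.84364318847656 235.87493896484375 [27.9 28.3] [438.5 171.6  16. ] mom [438.5 171.6  16. ]
c41 231.84210205078125 171.40773010253906 [26.6 27.6] [631.4 117.8  16. ] mom [631.7 117.6  16. ]
d22 348.86224365234375 189.6327362060547 [27.5 28.5] [ 576.8 -231.    16. ] mom [ 576.9 -231.    16. ]
ticket hole 295.29787234042556 167.06382978723406 47 [619.9 -60.  148. ]
```

View pics/t2.png

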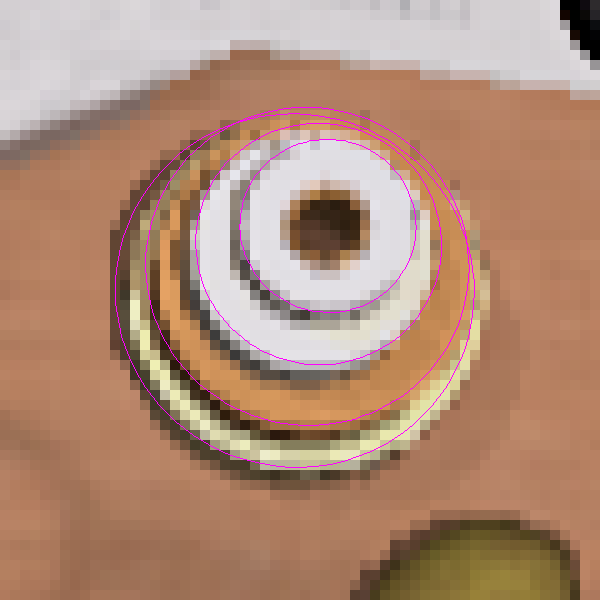

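The overlay shows concentric rims fitting the pile within about 0.5 px. The platter masks were seeded too strongly, so I'll redo those.

```bash
python3 - <<'E'
from h import *
im=cv2.imread('pics/top0.png');c=get_calibration('top')
hsv=cv2.cvtColor(im,cv2.COLOR_BGR2HSV).astype(int)
S=6
for n,(u,v,H) in dict(a62=(157,231,38),b13=(213,236,30),c41=(232,171,34),d22=(349,189,32)).items():
    t=cv2.resize(im[v-30:v+30,u-30:u+30],None,fx=S,fy=S,interpolation=cv2.INTER_CUBIC)
    hs=cv2.cvtColor(t,cv2.COLOR_BGR2HSV)
    m=((hs[...,2]>170)&(hs[...,1]<40)).astype(np.uint8)
    cs,_=cv2.findContours(m,0,1);m[:]=0
    k=min((q for q in cs if cv2.contourArea(q)>9000),key=lambda q:np.hypot(*(np.array(cv2.minEnclosingCircle(q)[0])-180)))
    cv2.drawContours(m,[k],-1,1,-1)
    m=cv2.morphologyEx(m,cv2.MORPH_OPEN,cv2.getStructuringElement(2,(121,121)))
    cs,_=cv2.findContours(m,0,1);k=max(cs,key=cv2.contourArea)
    (x,y),ax,_=cv2.fitEllipse(k);x=(x+.5)/S-.5+u-30;y=(y+.5)/S-.5+v-30
    print(n,round(x,2),round(y,2),np.round(np.array(ax)/S,1),pt(c,x,y,16).round(1))
E
```

```text
a62 156.61 231.14 [36.4 37.7] [451.5 339.4  16. ]
b13 212.86 235.92 [36.9 37.7] [438.3 171.6  16. ]
c41 229.17 160.45 [52.2 61.3] [665.  126.3  16. ]
d22 348.95 189.6 [36.5 37.5] [ 576.9 -231.2   16. ]
```

```bash
cat > go.py <<'E'
import sys
from h import *
def info(x,y,z,yaw=90):
    s=state();r=R.from_quat(s['orientation'])
    a=np.radians(yaw);T=R.from_matrix(np.array([[np.cos(a),np.sin(a),0],[np.sin(a),-np.cos(a),0],[0,0,-1]]))
    d=np.array([x,y,z])-s['tcp_pos']
    print('t',round(s['time'],2),'tcp',s['tcp_pos'].round(1),'op',round(s['opening'],3),'F',s['contact_force'].round(1),'grip',round(s['gripper_force'],1))
    print('units now-frame',(r.inv().apply(d)/30).round(2),'goal-frame',(T.inv().apply(d)/30).round(2),'rot/5deg',(np.degrees((r.inv()*T).as_rotvec())/5).round(2),'j',s['joint_pos'].round(2))
if __name__=='__main__': info(*map(float,sys.argv[1:]))
E
python3 go.py 620 -60 260; python3 -c "
from h import *
c=get_calibration('wrist');s=state();r=R.from_quat(s['orientation'])
print(r.inv().apply(c['eye']-s['tcp_pos']),r.inv().apply(R.from_quat(c['attitude']).apply([0,0,1])))
c=get_calibration('top');print(pt(c,375,300,200),pt(c,310,207,20))"
```

```text
t 0.15 tcp [ 240.  -630.5  184.2] op 1.0 F [ 0.3 -0.1 -0.8] grip 0.0
units now-frame [ 18.6  -13.27  -2.52] goal-frame [19.02 12.67 -2.53] rot/5deg [-1.000e-02 -1.000e-02 -1.383e+01] j [ 1.06  0.43  0.07  1.61 -0.03  1.11 -0.07]
[  81.94389652    0.58184098 -200.70423995] [-0.28015438  0.00103652  0.9599544 ]
[ 293.371447   -238.52505893  200.        ] [ 524.48040951 -114.75263925   20.        ]
```

```bash
python3 -m handwheel '{"translation":[[0,0,-0.4],[0,0,-0.4],[0,0,-0.4],[0,0,-0.4],[0,0,-0.4],[0,0,-0.4],[0,0,-0.2],[0,0,0]],"dr":[[0,0,-1],[0,0,-1],[0,0,-1],[0,0,-1],[0,0,-1],[0,0,-1],[0,0,-1],[0,0,-1]]}'; python3 -m handwheel '{"translation":[[0,0,0],[0,0,0],[0,0,0],[0,0,0],[0,0,0],[0,0,0]],"dr":[[0,0,-1],[0,0,-1],[0,0,-1],[0,0,-1],[0,0,-1],[0,0,-0.85]]}';python3 -m handwheel '{"translation":[[0,0.8,0],[0,1,0],[0.6,1,0],[0.8,1,0],[1,1,0],[1,1,0],[1,1,0],[1,1,0]],"dr":[[0,0,0],[0,0,0],[0,0,0],[0,0,0],[0,0,0],[0,0,0],[0,0,0],[0,0,0]]}'; python3 go.py 620 -60 260
```

```text
time: 1.15
tcp_pos: [240.2, -630.9, 263.0]
orientation: [0.862, 0.508, -0.0, 0.0]
contact_force: [-0.5, -0.3, -0.0]
opening: 0.996
gripper_force: 0.0
time: 1.9
tcp_pos: [240.0, -630.7, 262.3]
orientation: [0.706, 0.709, 0.0, -0.0]
contact_force: [-0.2, 0.2, -0.3]
opening: 1.001
gripper_force: 0.0
time: 2.9
tcp_pos: [475.9, -466.5, 262.5]
orientation: [0.707, 0.708, 0.0, -0.0]
contact_force: [1.2, -0.1, -0.3]
opening: 0.999
gripper_force: 0.0
t 2.9 tcp [ 475.9 -466.5  262.5] op 0.999 F [ 1.2 -0.1 -0.3] grip 0.0
units now-frame [13.54  4.82  0.09] goal-frame [13.55  4.8   0.08] rot/5deg [ 0.   -0.01  0.01] j [ 0.86  0.37 -0.24  1.52  0.09  1.26  0.61]
```

```bash
python3 -m handwheel '{"translation":[[1,0.5,0],[1,0.5,0],[1,0.5,0],[1,0.5,0],[1,0.5,0],[1,0.5,0],[1,0.3,0],[1,0,0]],"dr":[[0,0,0],[0,0,0],[0,0,0],[0,0,0],[0,0,0],[0,0,0],[0,0,0],[0,0,0]]}'>/dev/null; python3 -c "
from h import *
import pickle
c=get_calibration('wrist');f=grab_frame('wrist')[:,:,::-1];pickle.dump(c,open('w1.pkl','wb'));cv2.imwrite('pics/w1.png',f)";python3 -m handwheel '{"translation":[[1,0.3,0],[1,0.3,0],[1,0.3,0],[1,0.2,0],[1,0,0],[0.5,0,0]],"dr":[[0,0,0],[0,0,0],[0,0,0],[0,0,0],[0,0,0],[0,0,0]]}'; python3 -c "
from h import *
import pickle
c=get_calibration('wrist');f=grab_frame('wrist')[:,:,::-1];pickle.dump(c,open('w2.pkl','wb'));cv2.imwrite('pics/w2.png',f)
cv2.imwrite('pics/w12.png',np.hstack([cv2.resize(cv2.imread('pics/w1.png'),(400,300)),cv2.resize(f,(400,300))]))"
```

```text
time: 4.7
tcp_pos: [605.6, -60.7, 262.6]
orientation: [0.706, 0.708, 0.0, -0.0]
contact_force: [-0.2, -1.7, 0.7]
opening: 1.004
gripper_force: 0.0
```

View pics/w12.png

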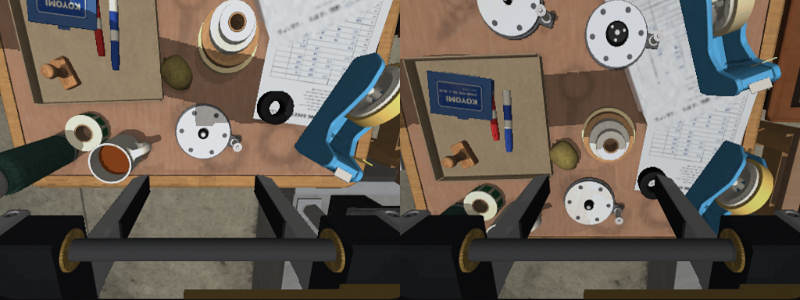

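Wrist views: the left one shows unwinder_22 at about (260,168) in full pixels. The right one shows the ticket roll at about (270,187) and unwinder_41 at about (275,42).

```bash
cat >> h.py <<'E'
import pickle
def blob(im,u,v,r,cond,S=4):
    """centroid/ellipse of hull of masked pixels near (u,v)"""
    u=int(u);v=int(v);r=int(r)
    y0=max(v-r,0);t=cv2.resize(im[y0:v+r,u-r:u+r],None,fx=S,fy=S,interpolation=2);hs=cv2.cvtColor(t,cv2.COLOR_BGR2HSV).astype(int)
    m=cond(hs).astype(np.uint8)
    w=np.zeros_like(m);cv2.circle(w,(r*S,(v-y0)*S),r*S-1,1,-1);m&=w
    cs,_=cv2.findContours(m,0,1);k=max(cs,key=cv2.contourArea)
    (x,y),ax,_=cv2.fitEllipse(cv2.convexHull(k));return (x+.5)/S-.5+u-r,(y+.5)/S-.5+y0,np.array(ax)/S
white=lambda h:(h[...,2]>160)&(h[...,1]<50)
E
python3 - <<'E'
from h import *
dark=lambda h:h[...,2]<75
brown=lambda h:h[...,1]>80
w1=cv2.imread('pics/w1.png');c1=pickle.load(open('w1.pkl','rb'));w2=cv2.imread('pics/w2.png');c2=pickle.load(open('w2.pkl','rb'))
b=blob(w1,260,168,38,white);print('d22 plat',b,pt(c1,*b[:2],16).round(1))
b=blob(w1,260,169,13,dark);print('d22 hub',b,pt(c1,*b[:2],30).round(1))
for g in((270,187),):
    b=blob(w2,*g,14,brown);print('ticket hole',b,pt(c2,*b[:2],148).round(1))
    b=blob(w2,*g,26,white);print('ticket outer',b,pt(c2,*b[:2],148).round(1))
b=blob(w2,275,42,22,dark);print('c41 hub',b,pt(c2,*b[:2],33).round(1))
b=blob(w2,275,42,41,white);print('c41 plat',b,pt(c2,*b[:2],16).round(1))
b=blob(w2,241,255,13,dark);print('d22 hub',b,pt(c2,*b[:2],30).round(1))
E
```

```text
d22 plat (259.6273651123047, 168.87589263916016, array([67.38355255, 68.46974945])) [ 576.5 -230.9   16. ]
d22 hub (259.76844024658203, 170.57823657989502, array([12.76236057, 13.70724583])) [ 576.7 -231.    30. ]
ticket hole (269.5117311477661, 186.31703567504883, array([18.36123848, 19.03685951])) [619.2 -61.  148. ]
ticket outer (268.1474208831787, 186.52674102783203, array([35.16743469, 48.30737305])) [617.6 -61.3 148. ]
c41 hub (277.3478488922119, 42.68972396850586, array([28.47406387, 32.95800018])) [631.8 115.3  33. ]
c41 plat (276.32044982910156, 41.967567443847656, array([77.21413422, 81.88433838])) [631.3 120.   16. ]
d22 hub (241.3627119064331, 261.6944923400879, array([11.92267227, 12.96470261])) [ 577.4 -227.6   30. ]
```

```bash
python3 -m handwheel '{"translation":[[0,0.46,0.4],[0,0,0.8],[0,0,0.8],[0,0,0.8],[0,0,0.7],[0,0,0.6],[0,0,0.4],[0,0,0]],"dr":[[0,0,0],[0,0,0],[0,0,0],[0,0,0],[0,0,0],[0,0,0],[0,0,0],[0,0,0]]}' 0.8; python3 go.py 619.4 -60.7 126.5
```

```text
time: 5.75
tcp_pos: [618.8, -63.5, 126.8]
orientation: [0.707, 0.708, -0.0, -0.001]
contact_force: [-0.6, -0.6, 0.5]
opening: 0.801
gripper_force: 0.0
t 5.75 tcp [618.8 -63.5 126.8] op 0.801 F [-0.6 -0.6  0.5] grip 0.0
units now-frame [0.09 0.02 0.01] goal-frame [0.09 0.02 0.01] rot/5deg [-0.02 -0.    0.01] j [ 0.32  0.43 -0.41  1.76  0.2   0.99 -0.17]
```

```bash
Z='' ; python3 -m handwheel '{"translation":[[0.09,0.02,0],[0,0,0],[0,0,0],[0,0,0],[0,0,0],[0,0,0]],"dr":[[0,0,0],[0,0,0],[0,0,0],[0,0,0],[0,0,0],[0,0,0]]}' 0.35 12; python3 -m handwheel '{"translation":[[0,0,0],[0,0,-0.3],[0,0,-0.6],[0,0,-0.8]],"dr":[[0,0,0],[0,0,0],[0,0,0],[0,0,0]]}'; python3 go.py 438.3 171.6 160
```

```text
time: 6.5
tcp_pos: [619.6, -60.5, 127.7]
orientation: [0.707, 0.708, -0.0, -0.0]
contact_force: [0.3, 0.9, -0.4]
opening: 0.352
gripper_force: 0.0
time: 7.0
tcp_pos: [619.7, -60.4, 180.2]
orientation: [0.707, 0.708, 0.0, 0.0]
contact_force: [0.3, -0.0, 0.0]
opening: 0.35
gripper_force: 0.0
t 7.0 tcp [619.7 -60.4 180.2] op 0.35 F [ 0.3 -0.   0. ] grip 0.0
units now-frame [ 7.74 -6.03  0.67] goal-frame [ 7.73 -6.05  0.67] rot/5deg [ 0.   -0.    0.02] j [ 0.32  0.38 -0.42  1.71  0.17  1.09 -0.15]
```

```bash
python3 -c "
from h import *
c=get_calibration('wrist');f=grab_frame('wrist')[:,:,::-1];pickle.dump(c,open('w3.pkl','wb'));cv2.imwrite('pics/w3.png',f)
s=grab_frame('side')[:,:,::-1];cv2.imwrite('pics/s3.png',s)
cv2.imwrite('pics/v3.png',np.hstack([cv2.resize(f,(400,300)),cv2.resize(s[100:250,180:380],(400,300))]))"
```

```text
(no output)
```

View pics/v3.png

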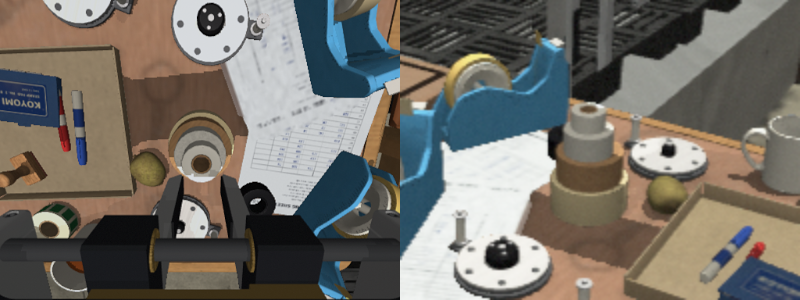

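```bash
python3 -c "
from h import *
c=pickle.load(open('w3.pkl','rb'));t=state()['tcp_pos'];print(proj(c,t),proj(get_calibration('side'),t),proj(get_calibration('top'),t),c['eye'])
s=cv2.imread('pics/s3.png');u,v=proj(get_calibration('side'),t);cv2.circle(s,(int(u),int(v)),4,(0,0,255),1)
cv2.imwrite('pics/t3.png',grab_frame('top')[:,:,::-1]);a=cv2.imread('pics/t3.png');u,v=proj(get_calibration('top'),t);cv2.circle(a,(int(u),int(v)),4,(0,0,255),1)
cv2.imwrite('pics/v4.png',np.hstack([cv2.resize(s,(400,300)),cv2.resize(a,(400,300))]))"
```

```text
(np.float64(259.9175464244089), np.float64(224.03143350620627)) (np.float64(273.20815867835387), np.float64(140.51932283243093)) (np.float64(296.76547946759644), np.float64(163.96025433822254)) [619.67110062  20.96757945 380.9580371 ]
```

View pics/v4.png

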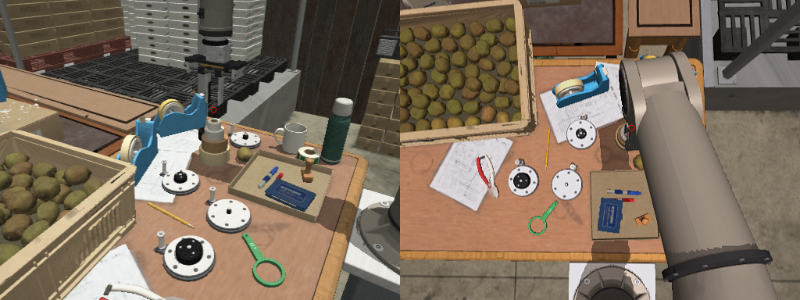

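```bash
python3 - <<'E'
from h import *
brown=lambda h:h[...,1]>80
w=cv2.imread('pics/w3.png');c=pickle.load(open('w3.pkl','rb'))
b=blob(w,257,208,18,brown);print(b,pt(c,*b[:2],148).round(1),pt(c,*b[:2],122).round(1))
s=cv2.imread('pics/side0.png');cs=get_calibration('side')
d=blob(s,274,155,7,brown);print(d)
w2=cv2.imread('pics/w2.png');c2=pickle.load(open('w2.pkl','rb'));b2=blob(w2,270,187,14,brown)
def tri(*L):
    A=np.zeros((3,3));q=np.zeros(3)
    for e,v in L:
        v=v/np.linalg.norm(v);P=np.eye(3)-np.outer(v,v);A+=P;q+=P@e
    return np.linalg.solve(A,q)
top=cv2.imread('pics/top0.png');ct=get_calibration('top')
print('side+w2',tri(ray(cs,*d[:2]),ray(c2,*b2[:2])),'side+top',tri(ray(cs,*d[:2]),ray(ct,295.3,167.1)),'w2+w3',tri(ray(c,*b[:2]),ray(c2,*b2[:2])))
sx=cv2.imread('pics/s3.png');cv2.imwrite('pics/v5.png',np.hstack([cv2.resize(w[110:290,170:350],(400,400),interpolation=2),cv2.resize(sx[90:220,210:340],(400,400),interpolation=2)]))
E
```

```text
(257.24035453796387, 209.61356735229492, array([23.87521362, 25.22806549])) [619.2 -60.8 148. ] [619.1 -70.  122. ]
(273.8218789100647, 154.26429557800293, array([2.82261491, 8.01937008]))
side+w2 [619.4428437  -61.91289946 144.40469534] side+top [619.69554775 -60.65517775 144.96359275] w2+w3 [619.23913036 -61.43210995 146.36718766]
```

View pics/v5.png

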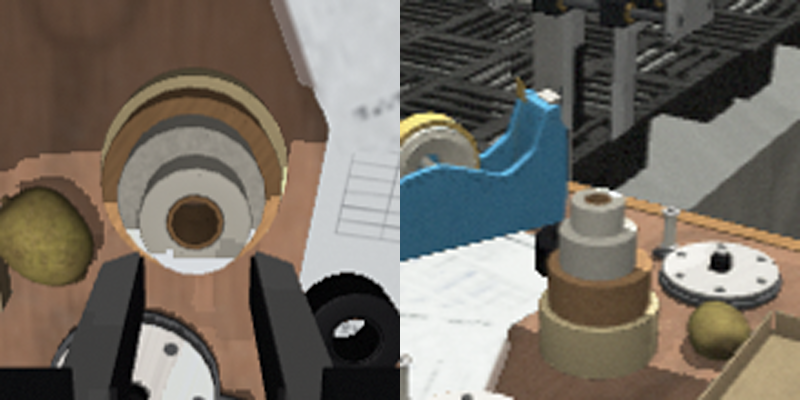

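The wrist and side views show the ticket roll still on the pile, undisturbed, with the fingers empty above it. I'll go back down and watch the closing.

```bash
python3 -m handwheel '{"translation":[[0,0,0],[0,0,0],[0,0,0],[0,0,0.5],[0,0,0.6],[0,0,0.6],[0,0,0.1],[0,0,0]],"dr":[[0,0,0],[0,0,0],[0,0,0],[0,0,0],[0,0,0],[0,0,0],[0,0,0],[0,0,0]]}' 0.8; python3 -c "
from h import *
cv2.imwrite('pics/w4.png',grab_frame('wrist')[:,:,::-1]);cv2.imwrite('pics/s4.png',grab_frame('side')[:,:,::-1])";  python3 -m handwheel '{"translation":[[0,0,0],[0,0,0],[0,0,0],[0,0,0],[0,0,0],[0,0,0],[0,0,0],[0,0,0]],"dr":[[0,0,0],[0,0,0],[0,0,0],[0,0,0],[0,0,0],[0,0,0],[0,0,0],[0,0,0]]}' 0.2 15; python3 -c "
from h import *
cv2.imwrite('pics/w5.png',grab_frame('wrist')[:,:,::-1]);s=grab_frame('side')[:,:,::-1]
r=lambda a,x,y:cv2.resize(a[y:y+150,x:x+150],(300,300),interpolation=2)
L=[cv2.imread('pics/w4.png'),cv2.imread('pics/s4.png'),cv2.imread('pics/w5.png'),s]
cv2.imwrite('pics/v6.png',np.vstack([np.hstack([r(L[0],180,130),r(L[1],200,90)]),np.hstack([r(L[2],180,130),r(L[3],200,90)])]))"
```

```text
time: 8.15
tcp_pos: [619.6, -60.4, 124.5]
orientation: [0.706, 0.708, -0.0, -0.0]
contact_force: [-0.3, -0.6, 0.2]
opening: 0.804
gripper_force: 0.0
time: 9.25
tcp_pos: [620.5, -60.4, 126.1]
orientation: [0.707, 0.708, 0.001, 0.001]
contact_force: [-3.6, -0.2, 14.7]
opening: 0.349
gripper_force: 15.8
```

View pics/v6.png

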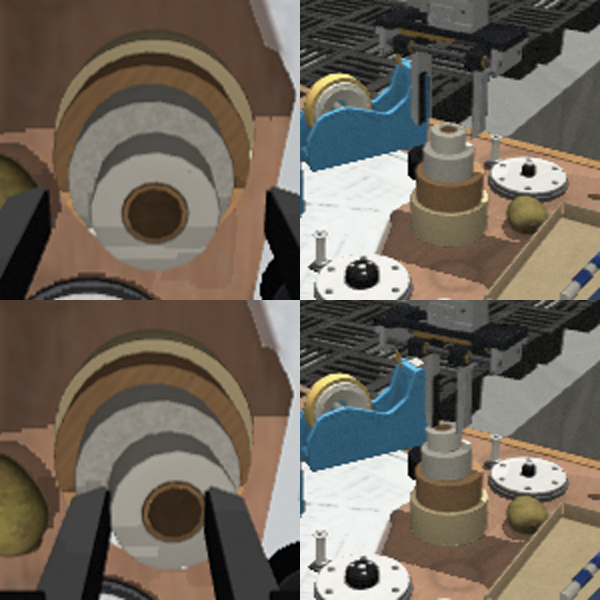

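The pictures suggest the fingertips sit higher than the TCP reading, because the fingers came down on top of the ticket roll. I'll stop squeezing and measure the true tip height.

```bash
python3 -m handwheel '{"translation":[[0,0,0],[0,0,-0.3],[0,0,-0.5],[0,0,-0.4],[0,0,0]],"dr":[[0,0,0],[0,0,0],[0,0,0],[0,0,0],[0,0,0]]}' 0.8; python3 - <<'E'
from h import *
s=state();p=s['tcp_pos'];print(p)
c=get_calibration('wrist');cv2.imwrite('pics/w6.png',grab_frame('wrist')[:,:,::-1]);cs=get_calibration('side');cv2.imwrite('pics/s6.png',grab_frame('side')[:,:,::-1])
out=[]
for f,cc,(x,y) in(('w6',c,(170,110)),('s6',cs,(205,75))):
    im=cv2.imread(f'pics/{f}.png')[y:y+200,x:x+200] if f=='w6' else cv2.imread(f'pics/{f}.png')[y:y+130,x:x+130]
    k=400/im.shape[0];im=cv2.resize(im,(400,400),interpolation=2)
    for dz,col in((0,(0,0,255)),(20,(0,255,0))):
        for g in(-37.6,37.6):
            for dy in (-8,8):
                u,v=proj(cc,p+[g,dy,dz]);cv2.circle(im,(int((u-x)*k),int((v-y)*k)),3,col,1)
    out.append(im)
cv2.imwrite('pics/v7.png',np.hstack(out))
brown=lambda h:h[...,1]>80
b=blob(cv2.imread('pics/w6.png'),*[int(q) for q in proj(c,[619.5,-60.8,148])],18,brown);print(b,pt(c,*b[:2],148))
E
```

```text
time: 9.98
tcp_pos: [620.3, -60.5, 162.0]
orientation: [0.707, 0.708, 0.001, 0.001]
contact_force: [-0.0, -0.1, -0.7]
opening: 0.794
gripper_force: 0.0
[620.30506755 -60.48213799 161.97565533]
(261.2356986999512, 216.6282901763916, array([25.05096436, 26.07333755])) [623.19997706 -60.62199477 148.        ]
```

View pics/v7.png

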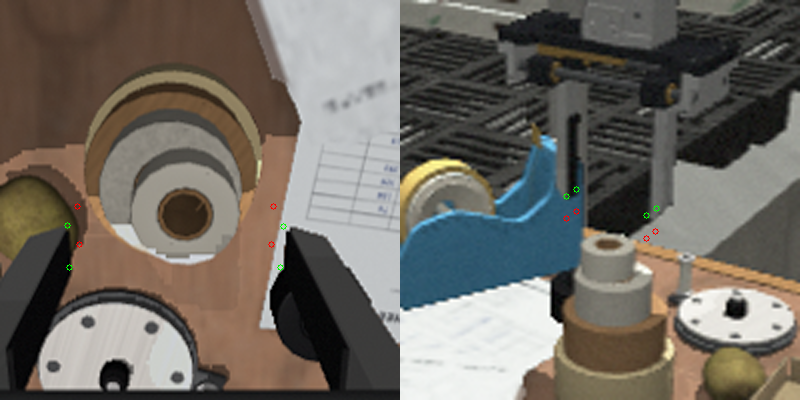

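The view confirms it: the real fingertips match the green markers, about 20 mm above the reported TCP. I'll use tip = TCP + 21. The ticket roll sits upright at (623.2, -60.6).

```bash
python3 -m handwheel '{"translation":[[0,0.1,0.3],[0,0,0.5],[0,0,0.6],[0,0,0.4],[0,0,0.1],[0,0,0]],"dr":[[0,0,0],[0,0,0],[0,0,0],[0,0,0],[0,0,0],[0,0,0]]}'; python3 -m handwheel '{"translation":[[0,0,0],[0,0,0],[0,0,0],[0,0,0],[0,0,0],[0,0,0]],"dr":[[0,0,0],[0,0,0],[0,0,0],[0,0,0],[0,0,0],[0,0,0]]}' 0.3 12; python3 -m handwheel '{"translation":[[0,0,-0.2],[0,0,-0.5],[0,0,-0.7]],"dr":[[0,0,0],[0,0,0],[0,0,0]]}'; python3 go.py 438.3 171.6 60
```

```text
time: 10.82
tcp_pos: [622.7, -60.4, 103.7]
orientation: [0.707, 0.708, 0.0, -0.0]
contact_force: [-0.7, 1.0, 0.2]
opening: 0.799
gripper_force: 0.0
time: 11.58
tcp_pos: [622.7, -60.5, 103.8]
orientation: [0.707, 0.708, 0.0, 0.0]
contact_force: [0.7, -0.6, 1.4]
opening: 0.495
gripper_force: 12.0
time: 11.95
tcp_pos: [622.5, -60.5, 146.8]
orientation: [0.707, 0.708, -0.0, -0.0]
contact_force: [0.3, -0.5, -1.0]
opening: 0.496
gripper_force: 12.0
t 11.95 tcp [622.5 -60.5 146.8] op 0.496 F [ 0.3 -0.5 -1. ] grip 12.0
units now-frame [ 7.74 -6.13  2.9 ] goal-frame [ 7.74 -6.14  2.89] rot/5deg [-0.   -0.    0.02] j [ 0.31  0.41 -0.42  1.74  0.19  1.03 -0.17]
```

```bash
python3 -m handwheel '{"translation":[[0.94,-0.77,0],[1,-0.77,0],[1,-0.77,0],[1,-0.77,0],[1,-0.77,0],[1,-0.77,0],[0.9,-0.77,0.3],[0.9,-0.75,0.5]],"dr":[[0,0,0],[0,0,0],[0,0,0],[0,0,0],[0,0,0],[0,0,0],[0,0,0],[0,0,0]]}'; python3 -m handwheel '{"translation":[[0,0,0.6],[0,0,0.6],[0,0,0.4],[0,0,0]],"dr":[[0,0,0],[0,0,0],[0,0,0],[0,0,0]]}'; python3 go.py 438.3 171.6 60
python3 - <<'E'
from h import *
c=get_calibration('wrist');w=grab_frame('wrist')[:,:,::-1];cv2.imwrite('pics/w7.png',w);p=state()['tcp_pos']
brown=lambda h:h[...,1]>80
u,v=proj(c,p+[0,0,44]);print(u,v);b=blob(w,int(u),int(v),18,brown);print('hole',b,pt(c,*b[:2],p[2]+44.3))
E
```

```text
time: 12.95
tcp_pos: [438.0, 172.5, 122.8]
orientation: [0.707, 0.708, 0.001, 0.001]
contact_force: [0.3, 0.5, -1.3]
opening: 0.492
gripper_force: 12.0
time: 13.45
tcp_pos: [437.9, 171.3, 73.6]
orientation: [0.707, 0.708, -0.0, -0.0]
contact_force: [1.0, 0.9, 0.4]
opening: 0.493
gripper_force: 12.0
t 13.45 tcp [437.9 171.3  73.6] op 0.493 F [1.  0.9 0.4] grip 12.0
units now-frame [0.01 0.01 0.45] goal-frame [0.01 0.01 0.45] rot/5deg [-0.01  0.    0.02] j [-0.02  0.29 -0.56  2.13  0.21  0.78 -0.71]
258.0789103829025 249.72307983551582
hole (257.81080627441406, 249.57500839233398, array([32.8791008 , 35.25767899])) [438.05238492 171.77563085 118.37346832]
```

```bash
python3 -m handwheel '{"translation":[[0,0,0.5],[0,0,0.5],[0,0,0.4],[0,0,0.3],[0,0,0.3],[0,0,0.25],[0,0,0.2],[0,0,0]],"dr":[[0,0,0],[0,0,0],[0,0,0],[0,0,0],[0,0,0],[0,0,0],[0,0,0],[0,0,0]]}';python3 go.py 438.3 171.6 -2
```

```text
time: 14.5
tcp_pos: [437.9, 171.4, -0.1]
orientation: [0.706, 0.708, -0.0, -0.0]
contact_force: [0.1, 0.6, -0.8]
opening: 0.491
gripper_force: 12.0
t 14.5 tcp [ 4.379e+02  1.714e+02 -1.000e-01] op 0.491 F [ 0.1  0.6 -0.8] grip 12.0
units now-frame [0.01 0.01 0.06] goal-frame [0.01 0.01 0.06] rot/5deg [-0.01  0.    0.02] j [-0.08  0.41 -0.5   2.18  0.33  0.63 -0.82]
```

```bash
python3 -m handwheel '{"translation":[[0,0,0.06],[0,0,0]],"dr":[[0,0,0],[0,0,0]]}' ; python3 -m handwheel '{"translation":[[0,0,0],[0,0,0],[0,0,0],[0,0,-0.4],[0,0,-0.8],[0,0,-1],[0,0,-1],[0,0,-1]],"dr":[[0,0,0],[0,0,0],[0,0,0],[0,0,0],[0,0,0],[0,0,0],[0,0,0],[0,0,0]]}' 0.62;python3 - <<'E'
from h import *
c=get_calibration('wrist');w=grab_frame('wrist')[:,:,::-1];cv2.imwrite('pics/w8.png',w)
brown=lambda h:h[...,1]>80
g=proj(c,[438.3,171.6,42]);b=blob(w,*g,18,brown);print(g,'hole',b,pt(c,*b[:2],42))
E
python3 go.py 620 -61 120
```

```text
time: 14.75
tcp_pos: [438.4, 171.6, -1.3]
orientation: [0.707, 0.708, 0.0, 0.0]
contact_force: [-1.2, -1.0, 3.8]
opening: 0.492
gripper_force: 12.0
time: 15.75
tcp_pos: [438.0, 171.5, 126.2]
orientation: [0.706, 0.708, 0.0, 0.0]
contact_force: [1.3, -0.5, 0.6]
opening: 0.62
gripper_force: 0.0
(np.float64(258.1335879911574), np.float64(193.01453083374628)) hole (258.6840591430664, 193.51374053955078, array([20.12123489, 20.90621376])) [438.88838326 171.04872738  42.        ]
t 15.8 tcp [439.5 172.5 129.5] op 0.619 F [2.4 1.3 4.2] grip 0.0
units now-frame [-7.79  6.    0.33] goal-frame [-7.78  6.02  0.32] rot/5deg [ 0.05 -0.02  0.02] j [ 0.02  0.2  -0.59  2.08  0.15  0.89 -0.65]
```

```bash
python3 -m handwheel '{"translation":[[-0.97,0.75,0],[-0.97,0.75,0],[-0.97,0.75,0],[-0.97,0.75,0],[-0.97,0.75,0],[-0.97,0.75,0],[-0.98,0.76,0],[-0.98,0.76,0]],"dr":[[0,0,0],[0,0,0],[0,0,0],[0,0,0],[0,0,0],[0,0,0],[0,0,0],[0,0,0]]}' 0.9;python3 -m handwheel '{"translation":[[0,0,0],[0,0,0]],"dr":[[0,0,0],[0,0,0]]}'; python3 - <<'E'
from h import *
c=get_calibration('wrist');w=grab_frame('wrist')[:,:,::-1].copy();cv2.imwrite('pics/w9.png',w);pickle.dump(c,open('w9.pkl','wb'))
brown=lambda h:h[...,1]>70
g=proj(c,[620,-60.6,122]);b=blob(w,*g,22,brown);print(g,'hole',b,pt(c,*b[:2],122))
b=blob(w,*g,45,lambda h:(h[...,1]<45));print('outer',b,pt(c,*b[:2],122))
E
python3 go.py 620 -61 72
```

```text
time: 16.8
tcp_pos: [619.7, -62.6, 125.1]
orientation: [0.706, 0.708, 0.0, -0.0]
contact_force: [-0.6, 0.3, 0.3]
opening: 0.901
gripper_force: 0.0
time: 17.05
tcp_pos: [618.6, -61.0, 124.7]
orientation: [0.706, 0.708, 0.0, -0.0]
contact_force: [-0.7, -0.2, 0.9]
opening: 0.903
gripper_force: 0.0
(np.float64(259.4486854234394), np.float64(221.17984879735377)) hole (257.10179710388184, 219.59788131713867, array([39.82521057, 41.370327  ])) [618.15831722 -59.28076731 122.        ]
outer (256.57946014404297, 216.40605926513672, array([80.6721344 , 83.30825806])) [617.7448133  -56.62152731 122.        ]
t 17.1 tcp [618.6 -60.6 124.7] op 0.902 F [ 0.3 -0.6 -0.9] grip 0.0
units now-frame [-0.01  0.05  1.76] goal-frame [-0.01  0.05  1.76] rot/5deg [-0.   -0.01  0.03] j [ 0.32  0.43 -0.42  1.77  0.21  0.99 -0.18]
```

```bash
python3 -m handwheel '{"translation":[[0.04,-0.02,0.3],[0,0,0.5],[0,0,0.5],[0,0,0.35],[0,0,0.1],[0,0,0]],"dr":[[0,0,0],[0,0,0],[0,0,0],[0,0,0],[0,0,0],[0,0,0]]}'; python3 -m handwheel '{"translation":[[0,0,0],[0,0,0],[0,0,0],[0,0,0],[0,0,0]],"dr":[[0,0,0],[0,0,0],[0,0,0],[0,0,0],[0,0,0]]}' 0.5 15; python3 -m handwheel '{"translation":[[0,0,-0.2],[0,0,-0.5],[0,0,-0.7]],"dr":[[0,0,0],[0,0,0],[0,0,0]]}'; python3 go.py 576.7 -231 60
```

```text
time: 17.85
tcp_pos: [618.5, -60.4, 71.8]
orientation: [0.707, 0.708, -0.0, -0.0]
contact_force: [-0.4, 0.5, 0.7]
opening: 0.899
gripper_force: 0.0
time: 18.48
tcp_pos: [618.6, -60.5, 72.1]
orientation: [0.707, 0.708, 0.0, 0.0]
contact_force: [0.4, 0.0, 2.3]
opening: 0.712
gripper_force: 15.0
time: 18.85
tcp_pos: [618.2, -60.4, 114.9]
orientation: [0.707, 0.708, -0.0, -0.0]
contact_force: [0.6, 0.5, 0.0]
opening: 0.708
gripper_force: 15.0
t 18.85 tcp [618.2 -60.4 114.9] op 0.708 F [0.6 0.5 0. ] grip 15.0
units now-frame [-5.68 -1.39  1.83] goal-frame [-5.69 -1.38  1.83] rot/5deg [-0.01 -0.    0.02] j [ 0.32  0.44 -0.42  1.77  0.21  0.97 -0.18]
```

```bash
python3 -m handwheel '{"translation":[[-0.8,-0.2,0],[-1,-0.25,0],[-1,-0.25,0],[-1,-0.25,0],[-1,-0.25,0.4],[-0.92,-0.18,0.6],[0,0,0.6],[0,0,0]],"dr":[[0,0,0],[0,0,0],[0,0,0],[0,0,0],[0,0,0],[0,0,0],[0,0,0],[0,0,0]]}'; python3 go.py 576.7 -231 0
python3 - <<'E'
from h import *
c=get_calibration('wrist');w=grab_frame('wrist')[:,:,::-1].copy();cv2.imwrite('pics/w10.png',w);p=state()['tcp_pos']
brown=lambda h:h[...,1]>70
g=proj(c,p+[0,1,50]);b=blob(w,*g,26,brown);print(g,'hole',b,pt(c,*b[:2],p[2]+50))
E
```

```text
time: 19.85
tcp_pos: [576.8, -231.2, 65.2]
orientation: [0.706, 0.708, -0.0, -0.001]
contact_force: [0.3, 0.3, -1.0]
opening: 0.706
gripper_force: 15.0
t 19.85 tcp [ 576.8 -231.2   65.2] op 0.706 F [ 0.3  0.3 -1. ] grip 15.0
units now-frame [ 0.01 -0.    2.17] goal-frame [ 0.01 -0.    2.17] rot/5deg [-0.02 -0.01  0.02] j [ 0.56  0.49 -0.36  1.81  0.22  0.88  0.09]
(np.float64(258.6470144194534), np.float64(253.01971182121926)) hole (257.69094467163086, 252.07256698608398, array([50.00163269, 51.75121689])) [ 576.94261921 -229.3701144   116.10050311]
```

Hole centre is 1.6 mm too far in +y. I'll correct that and lower.

```bash
python3 -m handwheel '{"translation":[[-0.05,0,0.4],[0,0,0.5],[0,0,0.4],[0,0,0.3],[0,0,0.25],[0,0,0.2],[0,0,0.05],[0,0,0]],"dr":[[0,0,0],[0,0,0],[0,0,0],[0,0,0],[0,0,0],[0,0,0],[0,0,0],[0,0,0]]}';python3 go.py 576.7 -232.5 0
```

```text
time: 20.9
tcp_pos: [577.4, -233.7, 3.0]
orientation: [0.707, 0.708, 0.0, 0.0]
contact_force: [0.5, 0.5, -0.5]
opening: 0.707
gripper_force: 15.0
t 20.9 tcp [ 577.4 -233.7    3. ] op 0.707 F [ 0.5  0.5 -0.5] grip 15.0
units now-frame [ 0.04 -0.02  0.1 ] goal-frame [ 0.04 -0.02  0.1 ] rot/5deg [0.   0.   0.02] j [ 0.54  0.57 -0.34  1.84  0.26  0.77  0.06]
```

```bash
python3 -m handwheel '{"translation":[[0.04,-0.02,0.1],[0,0,0]],"dr":[[0,0,0],[0,0,0]]}' ; python3 -m handwheel '{"translation":[[0,0,0],[0,0,0],[0,0,0],[0,0,-0.4],[0,0,-0.8],[0,0,-1],[0,0,-1],[0,0,-0.9]],"dr":[[0,0,0],[0,0,0],[0,0,0],[0,0,0],[0,0,0],[0,0,0],[0,0,0],[0,0,0]]}' 0.82;python3 - <<'E'
from h import *
c=get_calibration('wrist');w=grab_frame('wrist')[:,:,::-1].copy();cv2.imwrite('pics/w11.png',w)
brown=lambda h:h[...,1]>70
g=proj(c,[576.7,-231,50]);b=blob(w,*g,24,brown);print(g,'hole',b,pt(c,*b[:2],50))
E
python3 go.py 582 -60 120
```

```text
time: 21.15
tcp_pos: [577.3, -232.8, 0.6]
orientation: [0.707, 0.708, 0.0, 0.001]
contact_force: [-0.9, -1.4, 5.5]
opening: 0.71
gripper_force: 15.0
time: 22.15
tcp_pos: [576.9, -232.4, 124.9]
orientation: [0.707, 0.708, 0.0, 0.0]
contact_force: [0.5, -0.0, 0.2]
opening: 0.819
gripper_force: 0.0
(np.float64(257.5499352403653), np.float64(194.1581415671456)) hole (258.40482902526855, 194.68482971191406, array([31.39853096, 32.48967361])) [ 577.58384156 -231.56357544   50.        ]
t 22.2 tcp [ 578.5 -232.8  128.4] op 0.818 F [ 2.1 -0.5  4.1] grip 0.0
units now-frame [5.76 0.12 0.27] goal-frame [5.76 0.12 0.28] rot/5deg [0.05 0.02 0.02] j [ 0.57  0.42 -0.38  1.76  0.18  0.99  0.12]
```

```bash
python3 -m handwheel '{"translation":[[0.8,0.04,0],[1,0.04,0],[1,0.04,0],[1,0.04,0],[1,0,0],[0.95,0,0],[0,0,0],[0,0,0]],"dr":[[0,0,0],[0,0,0],[0,0,0],[0,0,0],[0,0,0],[0,0,0],[0,0,0],[0,0,0]]}' 0.4; python3 go.py 583 -60 48; python3 - <<'E'
from h import *
c=get_calibration('wrist');w=grab_frame('wrist')[:,:,::-1].copy();cv2.imwrite('pics/w12b.png',w)
s=np.array(proj(c,[619,-60,88]));print(s)
cv2.imwrite('pics/v8.png',np.hstack([cv2.resize(w[80:300,190:410],(400,400),interpolation=2),cv2.resize(w,(400,300)).copy() if 0 else cv2.resize(grab_frame('top')[:,:,::-1],(400,300))[:0].reshape(0,400,3) if 0 else np.zeros((400,0,3),np.uint8)]))
E
```

```text
time: 23.2
tcp_pos: [581.3, -60.5, 123.3]
orientation: [0.707, 0.708, 0.0, 0.0]
contact_force: [-0.5, -1.0, 0.2]
opening: 0.402
gripper_force: 0.0
t 23.2 tcp [581.3 -60.5 123.3] op 0.402 F [-0.5 -1.   0.2] grip 0.0
units now-frame [0.02 0.05 2.51] goal-frame [0.02 0.06 2.51] rot/5deg [0.   0.   0.02] j [ 0.35  0.38 -0.44  1.85  0.19  0.96 -0.18]
[299.81041692 207.53294013]
```

View pics/v8.png

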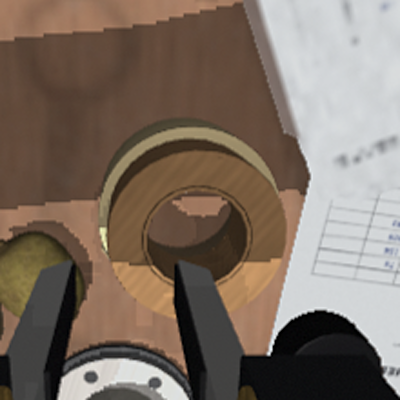

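The paper tape's core rim centres at crop (196,237), which puts its hole at about (617.5, -62.4). The fingers straddle its near wall.

```bash
python3 -m handwheel '{"translation":[[-0.06,0.04,0.3],[0,0,0.6],[0,0,0.6],[0,0,0.5],[0,0,0.3],[0,0,0.14],[0,0,0]],"dr":[[0,0,0],[0,0,0],[0,0,0],[0,0,0],[0,0,0],[0,0,0],[0,0,0]]}'; python3 -m handwheel '{"translation":[[0,0,0],[0,0,0],[0,0,0],[0,0,0],[0,0,0]],"dr":[[0,0,0],[0,0,0],[0,0,0],[0,0,0],[0,0,0]]}' 0.1 30; python3 -m handwheel '{"translation":[[0,0,-0.2],[0,0,-0.5],[0,0,-0.7],[0,0,-0.6]],"dr":[[0,0,0],[0,0,0],[0,0,0],[0,0,0]]}'; python3 go.py 596.6 117.7 60
python3 - <<'E'
from h import *
c=get_calibration('wrist');w=grab_frame('wrist')[:,:,::-1].copy();cv2.imwrite('pics/w13.png',w);p=state()['tcp_pos'];pickle.dump((c,p),open('w13.pkl','wb'))
print(proj(c,p+[35,0,38]),proj(get_calibration('side'),p+[35,0,38]))
cv2.imwrite('pics/s13.png',grab_frame('side')[:,:,::-1])
E
```

```text
time: 24.12
tcp_pos: [582.5, -61.7, 49.7]
orientation: [0.707, 0.708, 0.0, -0.0]
contact_force: [0.2, -0.2, 0.4]
opening: 0.398
gripper_force: 0.0
time: 24.75
tcp_pos: [582.6, -61.8, 49.9]
orientation: [0.707, 0.708, 0.0, 0.0]
contact_force: [-0.1, -0.1, 2.1]
opening: 0.207
gripper_force: 28.4
time: 25.25
tcp_pos: [582.7, -61.7, 111.4]
orientation: [0.707, 0.708, 0.0, 0.0]
contact_force: [1.2, -0.5, -0.7]
opening: 0.207
gripper_force: 28.4
t 25.25 tcp [582.7 -61.7 111.4] op 0.207 F [ 1.2 -0.5 -0.7] grip 28.4
units now-frame [5.98 0.47 1.71] goal-frame [5.98 0.46 1.71] rot/5deg [ 0.01 -0.    0.02] j [ 0.35  0.39 -0.44  1.86  0.2   0.93 -0.18]
(np.float64(314.4736873127116), np.float64(246.9167685812473)) (np.float64(274.0823967789746), np.float64(151.8097539118299))
```

```bash
python3 -m handwheel '{"translation":[[0.9,0.08,0],[1,0.08,0],[1,0.08,0],[1,0.08,0],[1,0.08,0],[1,0.06,0],[0.1,0,0.5],[0,0,0.6],[0,0,0.3],[0,0,0]],"dr":[[0,0,0],[0,0,0],[0,0,0],[0,0,0],[0,0,0],[0,0,0],[0,0,0],[0,0,0],[0,0,0],[0,0,0]]}' || true; python3 go.py 596.6 118 60
```

```text
t 25.35 tcp [583.8 -61.8 112.2] op 0.211 F [-0.   0.1 -1.2] grip 28.4
units now-frame [5.99 0.43 1.74] goal-frame [5.99 0.43 1.74] rot/5deg [0.04 0.   0.02] j [ 0.35  0.39 -0.44  1.86  0.2   0.93 -0.18]invalid input
```

```bash
python3 -m handwheel '{"translation":[[0.9,0.08,0],[1,0.08,0],[1,0.08,0],[1,0.08,0],[1,0.08,0],[1,0.06,0],[0.1,0,0.5],[0,0,0.3]],"dr":[[0,0,0],[0,0,0],[0,0,0],[0,0,0],[0,0,0],[0,0,0],[0,0,0],[0,0,0]]}' >/dev/null; python3 -m handwheel '{"translation":[[0,0,0.4],[0,0,0.2],[0,0,0]],"dr":[[0,0,0],[0,0,0],[0,0,0]]}'; python3 go.py 596.6 118 60
python3 - <<'E'
from h import *
c=get_calibration('wrist');w=grab_frame('wrist')[:,:,::-1].copy();cv2.imwrite('pics/w14.png',w);p=state()['tcp_pos']
u,v=np.array(proj(c,p+[35,0,38]));print(u,v);U,V=proj(c,np.array([631.6,117.7,34]));print('hub pred',U,V)
hs=cv2.cvtColor(w,cv2.COLOR_BGR2HSV).astype(int)
x,y=int(u)-110,int(v)-110;t=cv2.resize(w[y:y+200,x:x+200],(500,500),interpolation=2)
for r in(25,45):
    a=np.linspace(0,6.28,60);A,B=proj(c,p+np.c_[35+r*np.cos(a),r*np.sin(a),0*a+38]);cv2.polylines(t,[np.c_[(A-x)*2.5,(B-y)*2.5].astype(int)],True,(255,0,255))
for r,z in((16.5,34),(56,16)):
    A,B=proj(c,np.c_[631.6+r*np.cos(a),117.7+r*np.sin(a),0*a+z]);cv2.polylines(t,[np.c_[(A-x)*2.5,(B-y)*2.5].astype(int)],True,(0,255,0))
cv2.imwrite('pics/v9.png',t)
E
```

```text
time: 26.72
tcp_pos: [595.7, 117.7, 67.2]
orientation: [0.707, 0.707, -0.0, -0.0]
contact_force: [0.3, -0.0, -0.8]
opening: 0.207
gripper_force: 28.4
t 26.73 tcp [595.7 117.7  67.2] op 0.207 F [ 0.3 -0.  -0.8] grip 28.4
units now-frame [0.01 0.03 0.24] goal-frame [0.01 0.03 0.24] rot/5deg [-0.01  0.    0.01] j [ 0.06  0.48 -0.46  1.84  0.27  0.88 -0.53]
312.55275223046635 245.40492306350484
hub pred 298.1206154098919 208.95828549107316
```

View pics/v9.png

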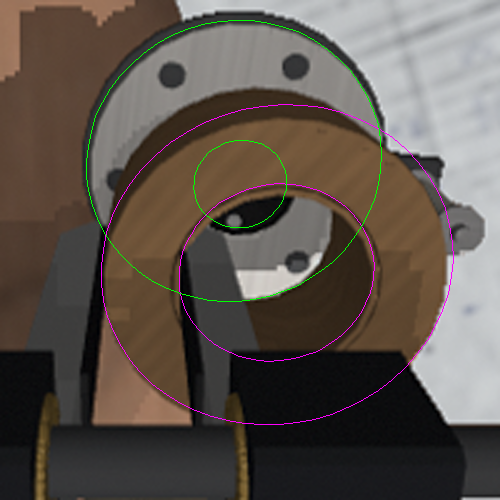

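Roll rim sits about 2.5 mm toward -y of the overlay, and the platter overlay matches. I'll shift and lower.

```bash
python3 -m handwheel '{"translation":[[0.08,0.03,0.2],[0,0,0.4],[0,0,0.4],[0,0,0.3],[0,0,0.2],[0,0,0.05],[0,0,0]],"dr":[[0,0,0],[0,0,0],[0,0,0],[0,0,0],[0,0,0],[0,0,0],[0,0,0]]}';python3 go.py 596.7 120 18
```

```text
time: 27.65
tcp_pos: [596.9, 120.7, 21.3]
orientation: [0.707, 0.708, 0.0, -0.0]
contact_force: [0.5, 0.0, -1.3]
opening: 0.204
gripper_force: 28.4
t 27.65 tcp [596.9 120.7  21.3] op 0.204 F [ 0.5  0.  -1.3] grip 28.4
units now-frame [-0.02 -0.01  0.11] goal-frame [-0.02 -0.01  0.11] rot/5deg [ 0.   -0.    0.02] j [ 0.03  0.54 -0.44  1.86  0.31  0.8  -0.57]
```

```bash
python3 -m handwheel '{"translation":[[-0.02,0,0.07],[0,0,0.04],[0,0,0]],"dr":[[0,0,0],[0,0,0],[0,0,0]]}';python3 -m handwheel '{"translation":[[0,0,0],[0,0,0],[0,0,0],[0,0,0]],"dr":[[0,0,0],[0,0,0],[0,0,0],[0,0,0]]}' 0.33
```

```text
time: 28.02
tcp_pos: [597.0, 120.0, 18.2]
orientation: [0.707, 0.708, 0.0, 0.0]
contact_force: [-0.3, 0.4, 4.0]
opening: 0.207
gripper_force: 28.4
time: 28.52
tcp_pos: [596.9, 120.1, 17.9]
orientation: [0.707, 0.708, 0.0, -0.0]
contact_force: [0.1, -0.1, -0.9]
opening: 0.334
gripper_force: 0.0
```

```bash
python3 -m handwheel '{"translation":[[0,0,-0.3],[0,0,-0.8],[0,0,-1],[-0.4,0,-0.9],[-0.8,0,0],[-1,-0.15,0],[-1,-0.15,0],[-1,-0.15,0]],"dr":[[0,0,0],[0,0,0],[0,0,0],[0,0,0],[0,0,0],[0,0,0],[0,0,0],[0,0,0]]}' >/dev/null;  python3 -m handwheel '{"translation":[[-1,-0.15,0],[-0.85,-0.15,0],[0,0,0],[0,0,0]],"dr":[[0,0,0],[0,0,0],[0,0,0],[0,0,0]]}' 0.4;python3 go.py 573 -61 5
python3 - <<'E'
from h import *
c=get_calibration('wrist');w=grab_frame('wrist')[:,:,::-1].copy();cv2.imwrite('pics/w15.png',w)
ct=get_calibration('top');a=np.linspace(0,6.28,60)
def ov(im,cc,x,y,n,k,L):
    t=cv2.resize(im[y:y+n,x:x+n],(int(n*k),int(n*k)),interpolation=2)
    for cx,cy,r,z in L:
        A,B=proj(cc,np.c_[cx+r*np.cos(a),cy+r*np.sin(a),0*a+z]);cv2.polylines(t,[np.c_[(A-x)*k,(B-y)*k].astype(int)],True,(255,0,255))
    return t
u,v=map(int,proj(c,np.array([617,-62,48])))
A=ov(w,c,u-80,v-80,160,2.5,[(617,-62,37,48),(617,-62,52,48)])
g=grab_frame('wrist')
u,v=map(int,proj(c,np.array([631.6,117.7,56])));print(u,v)
y0=max(v-80,0)
B=ov(w,c,u-80,y0,160,2.5,[(631.6,117.7,25,56),(631.6,117.7,45,56),(631.6,117.7,56,16)])
cv2.imwrite('pics/v10.png',np.hstack([A,B]))
E
```

```text
time: 30.02
tcp_pos: [574.9, -60.7, 108.4]
orientation: [0.706, 0.708, 0.0, 0.0]
contact_force: [1.0, -0.2, 0.1]
opening: 0.403
gripper_force: 0.0
t 30.02 tcp [574.9 -60.7 108.4] op 0.403 F [ 1.  -0.2  0.1] grip 0.0
units now-frame [-0.01 -0.07  3.45] goal-frame [-0.01 -0.06  3.45] rot/5deg [ 0.01 -0.    0.02] j [ 0.35  0.38 -0.44  1.88  0.2   0.92 -0.18]
331 -16
```

View pics/v10.png

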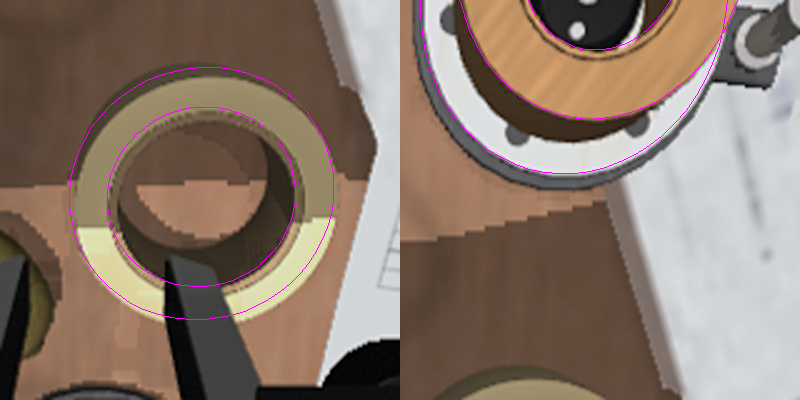

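The packing tape rim is offset from the overlay, giving a centre of about (618.3, -64). The paper tape is seated concentrically on its hub.

```bash
python3 -m handwheel '{"translation":[[-0.11,-0.04,0.4],[0,0,0.7],[0,0,0.7],[0,0,0.7],[0,0,0.5],[0,0,0.3],[0,0,0.13],[0,0,0]],"dr":[[0,0,0],[0,0,0],[0,0,0],[0,0,0],[0,0,0],[0,0,0],[0,0,0],[0,0,0]]}' 0.34; python3 -m handwheel '{"translation":[[0,0,0],[0,0,0],[0,0,0],[0,0,0],[0,0,0]],"dr":[[0,0,0],[0,0,0],[0,0,0],[0,0,0],[0,0,0]]}' 0.08 30; python3 -m handwheel '{"translation":[[0,0,-0.2],[0,0,-0.5],[0,0,-0.8],[0,0,-0.9],[0,0,-0.7]],"dr":[[0,0,0],[0,0,0],[0,0,0],[0,0,0],[0,0,0]]}'; python3 go.py 407 342 60
```

```text
time: 31.12
tcp_pos: [573.6, -64.7, 5.1]
orientation: [0.707, 0.708, 0.0, 0.0]
contact_force: [0.5, -0.6, 0.5]
opening: 0.341
gripper_force: 0.0
time: 31.75
tcp_pos: [573.7, -64.8, 5.2]
orientation: [0.707, 0.708, 0.0, 0.0]
contact_force: [-0.3, -1.0, 3.2]
opening: 0.141
gripper_force: 29.9
time: 32.38
tcp_pos: [573.7, -64.7, 100.1]
orientation: [0.707, 0.708, 0.0, 0.0]
contact_force: [0.0, 0.3, -1.7]
opening: 0.141
gripper_force: 29.9
t 32.38 tcp [573.7 -64.7 100.1] op 0.141 F [ 0.   0.3 -1.7] grip 29.9
units now-frame [13.57 -5.54  1.33] goal-frame [13.56 -5.56  1.34] rot/5deg [0.01 0.   0.02] j [ 0.36  0.39 -0.44  1.89  0.21  0.91 -0.18]
```

```bash
python3 -m handwheel '{"translation":[[0.8,-0.4,0],[1,-0.4,0],[1,-0.4,0],[1,-0.4,0],[1,-0.4,0],[1,-0.4,0],[1,-0.4,0],[1,-0.4,0]],"dr":[[0,0,0],[0,0,0],[0,0,0],[0,0,0],[0,0,0],[0,0,0],[0,0,0],[0,0,0]]}' ; python3 -m handwheel '{"translation":[[1,-0.4,0],[1,-0.4,0],[1,-0.4,0],[1,-0.4,0],[1,-0.4,0],[0.6,-0.3,0],[0,-0.2,0],[0,0,0]],"dr":[[0,0,0],[0,0,0],[0,0,0],[0,0,0],[0,0,0],[0,0,0],[0,0,0],[0,0,0]]}'; python3 go.py 407 338.7 70
python3 - <<'E'
from h import *
c=get_calibration('wrist');w=grab_frame('wrist')[:,:,::-1].copy();cv2.imwrite('pics/w16.png',w);p=state()['tcp_pos'];pickle.dump((c,p),open('w16.pkl','wb'))
print(proj(c,p+[44.5,0,43]))
# radial edge scan of roll outer rim (cream) and platter
hs=cv2.cvtColor(w,cv2.COLOR_BGR2HSV)
u,v=proj(c,p+[44.5,0,43])
for s in(-1,1):
  for d in range(30,120,6):
    x,y=int(u+s*d),int(v)
    if 0<=x<512: print(s,d,hs[y,x],end=' ')
print()
for d in range(20,140,4): print(-d,hs[int(v-d),int(u)] if v-d>=0 else '',end=' ')
E
```

```text
time: 33.38
tcp_pos: [476.7, 170.1, 99.0]
orientation: [0.707, 0.708, 0.0, 0.0]
contact_force: [-0.0, 0.1, -1.4]
opening: 0.142
gripper_force: 29.9
time: 34.38
tcp_pos: [401.7, 336.3, 98.4]
orientation: [0.707, 0.708, -0.0, 0.0]
contact_force: [-0.3, 0.4, -0.7]
opening: 0.14
gripper_force: 29.9
t 34.38 tcp [401.7 336.3  98.4] op 0.14 F [-0.3  0.4 -0.7] grip 29.9
units now-frame [0.08 0.18 0.95] goal-frame [0.08 0.18 0.95] rot/5deg [0.   0.01 0.02] j [-0.3   0.34 -0.62  2.    0.26  0.88 -1.05]
(np.float64(329.3534955535354), np.float64(249.3172170531256))
-1 30 [ 12 105  85] -1 36 [ 12 108  83] -1 42 [ 0  4 66] -1 48 [ 0  4 67] -1 54 [ 0  4 67] -1 60 [18 85 45] -1 66 [ 20  80 130] -1 72 [ 20  81 129] -1 78 [ 21  79 129] -1 84 [90 85  6] -1 90 [15  7 72] -1 96 [30  4 72] -1 102 [ 0  0 66] -1 108 [ 11 102 152] -1 114 [ 12 104 152] 1 30 [17 96 48] 1 36 [17 94 49] 1 42 [16 99 49] 1 48 [15 94 49] 1 54 [16 99 62] 1 60 [20 84 76] 1 66 [ 20  82 150] 1 72 [ 21  81 148] 1 78 [ 21  83 150] 1 84 [ 12 101 166] 1 90 [ 12 104 166] 1 96 [ 12 100 168] 1 102 [ 12 101 167] 1 108 [ 11 102 165] 1 114 [ 11 103 169] 
-20 [ 10  12 125] -24 [ 15  12 126] -28 [ 18  10 125] -32 [ 15  13 118] -36 [150  17  15] -40 [ 0  0 16] -44 [ 0  0 19] -48 [90 15 17] -52 [ 17  94 114] -56 [ 21  82 112] -60 [ 20  82 150] -64 [ 21  81 152] -68 [ 20  82 155] -72 [ 20  81 157] -76 [ 21  81 160] -80 [21 79 84] -84 [20 80 80] -88 [22 92 69] -92 [ 15  13 152] -96 [ 13  12 152] -100 [ 13  12 153] -104 [ 17  11 156] -108 [90 10 52] -112 [ 12 106 101] -116 [ 12 107 100] -120 [ 12 107 100] -124 [ 11 103  99] -128 [ 12 107 100] -132 [ 11 102 100] -136 [ 12  99 100]
```

```bash
cat > rim.py <<'E'
from h import *
from scipy.optimize import least_squares
def rim(im,c,cx,cy,z,r,cond,angs,span=12):
    hs=cv2.cvtColor(im,cv2.COLOR_BGR2HSV).astype(int);m=cond(hs);P=[]
    for a in np.radians(angs):
        R_=np.arange(r-span,r+span,.25)
        U,V=proj(c,np.c_[cx+R_*np.cos(a),cy+R_*np.sin(a),0*R_+z])
        U=U.round().astype(int);V=V.round().astype(int);k=(U>=0)&(U<512)&(V>=0)&(V<384)
        if not k.all(): continue
        q=m[V,U]
        if q[:8].all() and not q[-8:].any():
            j=np.flatnonzero(q)[-1];P.append([cx+R_[j]*np.cos(a),cy+R_[j]*np.sin(a)])
    P=np.array(P);s=least_squares(lambda x:np.hypot(*(P-x[:2]).T)-x[2],[cx,cy,r],loss='soft_l1')
    f=least_squares(lambda x:np.hypot(*(P-x[:2]).T)-r,[cx,cy],loss='soft_l1');return len(P),s.x.round(1),f.x.round(1)
cream=lambda h:(h[...,0]>17)&(h[...,0]<26)&(h[...,2]>95)&(h[...,1]>60)
plat=lambda h:(h[...,1]<45)&(h[...,2]>95)
E
python3 - <<'E'
from rim import *
w=cv2.imread('pics/w16.png');c,p=pickle.load(open('w16.pkl','rb'))
print(p)
r=rim(w,c,p[0]+44.5,p[1],p[2]+43,52,cream,range(-40,221,4),9);print('roll',r, 'minus tcp',r[2]-p[:2])
print('platter',rim(w,c,451.5,339.4,16,56,plat,range(0,360,4)))
E
```

```text
[402.16982166 336.03672521  98.33742402]
roll (62, array([445.8, 334.2,  51.6]), array([445.8, 333.8])) minus tcp [43.63017834 -2.23672521]
platter (44, array([452. , 338.6,  55.5]), array([451.8, 338.4]))
```

```bash
python3 -m handwheel '{"translation":[[0.15,0.21,0.3],[0,0,0.6],[0,0,0.5],[0,0,0.5],[0,0,0.3],[0,0,0.2],[0,0,0.05],[0,0,0]],"dr":[[0,0,0],[0,0,0],[0,0,0],[0,0,0],[0,0,0],[0,0,0],[0,0,0],[0,0,0]]}';python3 go.py 408.3 340.7 21
```

```text
time: 35.42
tcp_pos: [408.2, 341.7, 24.8]
orientation: [0.707, 0.708, 0.0, 0.0]
contact_force: [0.2, -0.6, -1.9]
opening: 0.142
gripper_force: 29.9
t 35.42 tcp [408.2 341.7  24.8] op 0.142 F [ 0.2 -0.6 -1.9] grip 29.9
units now-frame [-0.03  0.    0.13] goal-frame [-0.03  0.    0.13] rot/5deg [ 0.   -0.    0.02] j [-0.35  0.46 -0.57  2.03  0.36  0.75 -1.14]
```

```bash
python3 -m handwheel '{"translation":[[-0.03,0,0.09],[0,0,0.05],[0,0,0]],"dr":[[0,0,0],[0,0,0],[0,0,0]]}';python3 -m handwheel '{"translation":[[0,0,0],[0,0,0],[0,0,0],[0,0,0],[0,0,-0.3],[0,0,-0.7],[0,0,-1],[0,0,-1]],"dr":[[0,0,0],[0,0,0],[0,0,0],[0,0,0],[0,0,0],[0,0,0],[0,0,0],[0,0,0]]}' 0.28;python3 -m handwheel '{"translation":[[0,0,-0.8],[-0.4,0,0],[-0.4,0,0],[0,0,0],[0,0,0]],"dr":[[0,0,0],[0,0,0],[0,0,0],[0,0,0],[0,0,0]]}'
python3 - <<'E'
from rim import *
c=get_calibration('wrist');w=grab_frame('wrist')[:,:,::-1].copy();cv2.imwrite('pics/w17.png',w)
for z in(64,):print('roll@64',rim(w,c,452,338.7,z,52,cream,range(0,360,4),9))
print('platter',rim(w,c,452,338.7,16,56,plat,range(0,360,4),3))
t=grab_frame('top')[:,:,::-1].copy();cv2.imwrite('pics/t17.png',t);ct=get_calibration('top')
brown=lambda h:h[...,1]>70
for n,x,y,z in(('ticket',438.3,171.6,42),('label',576.7,-231,50)):
    g=proj(ct,np.array([x,y,z]));b=blob(t,*g,9,brown);print(n,b[2],pt(ct,*b[:2],z).round(1))
orange=lambda h:(h[...,1]>80)&(h[...,2]>90)
g=proj(ct,np.array([631.6,117.7,56]));b=blob(t,*g,19,orange);print('paper',b[2],pt(ct,*b[:2],56).round(1))
yel=lambda i:((lambda h:(h[...,0]>20)&(h[...,0]<32)&(h[...,1]>150))(cv2.cvtColor(i,cv2.COLOR_BGR2HSV)))[150:225,170:205]
for i in(cv2.imread('pics/top0.png'),t): m=np.argwhere(yel(i));print('pencil',len(m),m.mean(0),m.min(0),m.max(0))
E
```

```text
time: 35.8
tcp_pos: [408.3, 340.9, 20.9]
orientation: [0.707, 0.708, 0.0, 0.0]
contact_force: [-2.6, -1.1, 9.7]
opening: 0.143
gripper_force: 30.0
time: 36.8
tcp_pos: [408.0, 340.6, 111.8]
orientation: [0.706, 0.708, 0.0, -0.0]
contact_force: [-0.7, 0.3, 0.4]
opening: 0.279
gripper_force: 0.0
time: 37.42
tcp_pos: [408.0, 316.4, 133.9]
orientation: [0.707, 0.708, -0.0, -0.0]
contact_force: [-0.5, 0.2, -0.6]
opening: 0.275
gripper_force: 0.0
roll@64 (90, array([452.4, 338.2,  51.9]), array([452.4, 338.2]))
platter (17, array([451.7, 338.1,  55.8]), array([451.9, 337.9]))
ticket [7.69079494 8.16241074] [439.9 171.9  42. ]
label [11.01651478 12.09909153] [ 578.2 -230.1   50. ]
paper [30.56616974 31.25944519] [631.1 118.   56. ]
pencil 79 [37.67088608 18.67088608] [15 16] [60 21]
pencil 75 [37.17333333 18.69333333] [15 16] [60 21]
```

```bash
python3 -c "
from station import *
print(hand_in())"
```

```text
the job is handed in; nothing more can be done
None
```

I loaded all four rolls flat on their matching unwinders and handed the job in at about 37 s. In the last camera measurements each roll sat within about 2 mm of its hub axis and the pencil had not moved; `hand_in()` returned no verdict.

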